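# Unclip the charged handles and crate them

## Task

Slide both battery handles off the charging dock, pulling each straight out of the open front of its bay past the click of its catch, and stand them upright in the divided crate, each in an empty cell of its own. Lower them in rather than dropping them, and leave the jars in their cells, and the clamp and the bottle that lie between dock and crate, where they are.

Things in the scene. Friction and masses are not known exactly. Their poses are not given: they have to be found in the camera images.
- dock: White charging dock fixed to the bench, 95 mm deep (x), 220 mm wide (y), 29.5 mm high. Origin: on its underside, level with the seats; it reaches from x = -30 mm (open front) to x = +65 mm (back). Two bays side by side, each a T-slot open only to the dock's -x: channel 56 mm wide under grey lips (underside 23.5 mm, top 29.5 mm above the bench) with a 44 mm slot between them.
- bay_l (a point): Seat of the bay at the dock's +y side, on the channel floor, 14 mm above the bench; dock frame (0, 55, 14) mm, axes as the dock's. The foot of a seated handle is held under the lips, so it cannot be lifted out. Two sprung balls hold it: it takes about 8 to 18 N along -x to pop past them within 25 mm; the foot is clear of the lips once slid 60 mm to -x.
- bay_r (a point): Seat of the other bay, just like the first, at the dock's -y side; dock frame (0, -55, 14) mm, axes as the dock's.
- slim_handle: Steel battery handle, upright cylinder 28 mm across, 120 mm tall in all, about 0.2 kg, with a black round foot 54 mm across and 8 mm thick. Origin: centre of the foot's underside; z up along the handle. It starts seated in one of the two bays, either one.
- stout_handle: Steel battery handle, upright cylinder 36 mm across, 105 mm tall in all, about 0.28 kg, with the same black round foot 54 mm across and 8 mm thick. Origin: centre of the foot's underside; z up along the handle. It starts seated in the other bay.
- crate: Grey open divided crate fixed to the bench, 147 mm (x) by 218 mm (y), 50 mm high, walls and dividers 5 mm, floor 5 mm thick. Origin: centre of its underside. Six square cells, 66 mm inside, two along x by three along y: centres at x = +-35.5 mm, y = -71, 0, +71 mm in the crate's frame. Two cells hold a jar; four are empty.
- jar_a: Small glass jar with a white lid, 50 mm across, 48 mm tall, standing in a cell of the crate. Origin: centre of its underside. To be left there.
- jar_b: A second jar just like jar_a, standing in another cell. To be left there.
- clamp: Steel scissor-handled clamp, about 175 mm long, 7 mm high, lying on the bench in the gap between dock and crate, roughly along x; bystander. Origin: at its pivot on the bench; x towards its jaws.
- bottle: Small white plastic bottle, 56 mm across, 100 mm tall, standing behind the gap between dock and crate; bystander. Origin: centre of its underside.
There are look-alikes about, which are no part of the job. Leave any black or blue look-alike of the jar_a alone.

How it is judged:
On the way, in this order (a step that is already met when the one before it is completed fails the run):
1. a handle has been slid clear of its bay in the dock (x of any of slim_handle, stout_handle in the frame of dock below -0.057 m), for 0.05 s.
2. a handle stands upright on the floor of a crate cell (((x of slim_handle in the frame of crate between -0.071 and 0.071 m and y of slim_handle in the frame of crate between -0.1065 and 0.1065 m and z of slim_handle in the frame of crate between 0 and 0.012 m and angle between slim_handle's own z axis and vertical below 0.1 rad) or (x of stout_handle in the frame of crate between -0.071 and 0.071 m and y of stout_handle in the frame of crate between -0.1065 and 0.1065 m and z of stout_handle in the frame of crate between 0 and 0.012 m and angle between stout_handle's own z axis and vertical below 0.1 rad))), for 0.2 s.
At the end, for the whole second after the job is handed in: Both handles stand on the crate's floor, each in a cell of its own (origin inside the crate's outline, less than 12 mm above the crate's underside, tilted less than 0.1 rad), at rest (under 0.02 m/s); both jars are still upright in their cells (moved under 40 mm) (x of slim_handle in the frame of crate between -0.071 and 0.071 m and y of slim_handle in the frame of crate between -0.1065 and 0.1065 m and z of slim_handle in the frame of crate between 0 and 0.012 m and angle between each of slim_handle, stout_handle's own z axis and vertical below 0.1 rad and linear speed of each of slim_handle, stout_handle below 0.02 m/s and x of stout_handle in the frame of crate between -0.071 and 0.071 m and y of stout_handle in the frame of crate between -0.1065 and 0.1065 m and z of stout_handle in the frame of crate between 0 and 0.012 m and distance of each of jar_a, jar_b from where it was at the start of the episode below 0.04 m and angle between each of jar_a, jar_b's own z axis and vertical below 0.2 rad); the robot touches nothing.
It fails at once if the slim handle is dropped: it moves faster than 0.6 m/s with no finger touching it (linear speed of slim_handle above 0.6 m/s and contact force between the fingers and slim_handle below 0.05 N).
It fails at once if the stout handle is dropped: it moves faster than 0.6 m/s with no finger touching it (linear speed of stout_handle above 0.6 m/s and contact force between the fingers and stout_handle below 0.05 N).
It fails at once if a jar, the clamp or the bottle is moved more than 40 mm from its place (distance of any of jar_a, jar_b, clamp, bottle from where it was at the start of the episode above 0.04 m).
It fails at once if a jar or the bottle is tipped by more than 0.5 rad (angle between any of jar_a, jar_b, bottle's own z axis and vertical above 0.5 rad).
It also fails if it takes over 67 s, if anything falls off the work surface, if the arm or the gripper's body presses on something with over 40 N, if the wrist force passes 120 N, or if a joint passes its speed limit or range.

## Robot

A 6-joint arm with a two-finger parallel gripper is mounted at the origin on the work surface. World frame = base frame: x ahead of the robot, y to its left, z up, the work surface at z = 0. Lengths are in m, angles in rad, forces in N, time in s.
With the tool pointing down it reaches from about 0.375 to 0.975 m from the base axis. Payload 3.8 kg.
Tool frame: the origin (TCP) lies at the very end of the fingers, on their centre line; the grasp point (between the pads) lies 19 mm behind it; z points along the fingers, y is the direction in which the jaws open and shut (so a half turn about z gives the same grasp; the last joint's range is limited). The gripper opens to 85 mm and grips with 20 to 120 N. Pads are 22 mm wide; open, the fingers measure 114 mm over their backs; the gripper's body (76 mm by 85 mm) begins 54 mm behind the grasp point. The pads swing forward as they close: fully open they stand 13 mm farther back than shut.
Start: joints at [1.216, 0.264, 1.604, -0, 1.274, -0.037], TCP at [0.211, 0.641, 0.231] pointing down, gripper open.
Joint ranges: [-2.63, 2.63], [-0.94, 2.18], [0.31, 2.57], [-1.31, 4.45], [0, 2.66], [-2.55, 2.55]. Speed limits (rad/s): [2.57, 2.57, 3.14, 3.14, 3.14, 3.14].

## Interface

Orientations are given as a rotation vector (axis times angle).
In Python, from workcell import read_state, read_camera, camera_info, finish_job gives the robot as it stands. The module is installed in compiled form; this text tells all that it offers.
- The arm moves only by the tool play_rows, never from a script. Its argument "motion" is a list of rows, each a list of 5 numbers: the shift along the tool's x, y, z in units of 1000 mm (1.0 is 1000 mm), then the turn about the tool's z in units of 2 pi rad (1.0 is 2 pi rad), then the finger opening in mm, from 0 to 85.4. A call has 1 to 5 rows; each row shifts and turns the commanded pose from where the row before left it, along the tool's axes as they then stand; what a row does not reach is not made up. A row lasts 1/8 s, in which the tool goes at most 62.5 mm and 10.7 degrees, less where a joint would pass 70% of its speed; a pose out of reach is approached as far as the arm can. A call with a number of a shift or a turn outside -1 to 1 is refused whole. A call with a gripper value outside its range is refused whole. The fingers move at their own pace and stop on an object; "squeeze" is the grip in N (left out, the last holds). Time passes only in rows, so rows that do not move let the fingers close. It gives the time, the measured TCP pose, the force and the opening at its end, in the units of the state.
- read_state(): the state, without advancing time (a new reading comes with each control period).
- read_camera(name): name is "scene" or "top" or "wrist"; returns the picture (384x512x3 uint8, red, green, blue); there is no depth.
- camera_info(name): a dict with "intrinsics" (3x3 intrinsics, pixels), "pose" (4x4, takes a point from camera to world coordinates). Camera axes: x right, y down, z forward; pixel columns grow to the right and rows downward; lengths in m; the calibration is good to about 2 mm. The wrist camera is an equidistant fisheye: a pixel r from the principal point sees the ray r / f radians off the axis. A picture is of the moment at which its call begins: read the wrist's pose just before it. camera_info takes no time and is no camera call; for the wrist camera it gives the pose at the moment of the call.
- finish_job(): hands the job in, once; it reports no verdict.
The state is a dict: "time": time; "q": joint angles; "joint_vel": joint speeds; "joint_torque": joint torques, N m; "tool_pos": TCP position; "tcp_rot": TCP orientation; "wrist_force": force on the tool from outside, world axes, zero at the start; "torque": the same for the moment, N m; "width": opening from 0.0 (shut) to 1.0 (fully open).
Only numpy, scipy, OpenCV 4.12 (cv2) and the standard library are available. Lean on these libraries where they do the work, as an engineer would, in place of code of your own. Each camera call takes 0.05 s, during which the arm holds its last target. There are 200 camera calls.

## Working session

There is one attempt and no reset: what is moved stays moved. The work goes in short steps, Python scripts to look and compute and a tool call to move; the robot and the scene stay as the last step left them, time stands still between calls to the robot, and variables do not carry over. Pictures are saved under pics/ and viewed, about 8 in all and at most 12, crops included, and the job is handed in when it is done.

Besides the shell and the picture viewer there is one more tool, called after "Call:" as name(argument=value, ...), one argument or row to a line, values as JSON. play_rows: Moves the arm, as the interface text tells. Shifts and turns lie within -1 to 1; 1 stands for 1000 mm of shift or 2 pi rad of turn. Its arguments: {"type":"object","properties":{"motion":{"type":"array","items":{"type":"array","items":{"type":"number"}}},"squeeze":{"type":"number"}},"required":["motion"]}

```bash
mkdir -p pics; cat > h.py <<'E'
import numpy as np, cv2
from workcell import *
def snap(n,f):
    i=read_camera(n); cv2.imwrite(f,i[:,:,::-1]); return i
def pix2z(n,uv,z):
    c=camera_info(n);K=np.array(c["intrinsics"]);T=np.array(c["pose"])
    d=T[:3,:3]@np.linalg.inv(K)@[uv[0],uv[1],1]; o=T[:3,3]
    return o+d*(z-o[2])/d[2]
def proj(n,p):
    c=camera_info(n);K=np.array(c["intrinsics"]);T=np.array(c["pose"])
    q=K@(T[:3,:3].T@(np.array(p)-T[:3,3])); return q[:2]/q[2]
E
python3 - <<'E'
from h import *
a=snap("top","pics/top0.png"); b=snap("scene","pics/scene0.png")
for n in("top","scene"):print(n,camera_info(n))
s=read_state();print(s)
E
```

```text
top {'intrinsics': array([[352.8392694 ,   0.        , 252.36476254],
       [  0.        , 352.8392694 , 192.50131301],
       [  0.        ,   0.        ,   1.        ]]), 'pose': array([[-1.06757660e-03, -9.89422435e-01,  1.45058972e-01,
         4.96635189e-01],
       [-9.99989953e-01,  4.24737262e-04, -4.46246991e-03,
         1.87694239e-02],
       [ 4.35365589e-03, -1.45062279e-01, -9.89412948e-01,
         7.91852252e-01],
       [ 0.00000000e+00,  0.00000000e+00,  0.00000000e+00,
         1.00000000e+00]])}
scene {'intrinsics': array([[451.51432361,   0.        , 251.33534595],
       [  0.        , 451.51432361, 187.33161964],
       [  0.        ,   0.        ,   1.        ]]), 'pose': array([[-0.06292556,  0.79819649, -0.59910161,  1.29618663],
       [ 0.99792874,  0.05836074, -0.02706032,  0.04336249],
       [ 0.01336456, -0.5995635 , -0.8002156 ,  0.96503061],
       [ 0.        ,  0.        ,  0.        ,  1.        ]])}
{'time': 0.1, 'q': array([ 1.21613836e+00,  2.64721378e-01,  1.60524229e+00, -3.16518511e-05,
        1.27370366e+00, -3.68792704e-02]), 'joint_vel': array([-0.00076694, -0.00172168, -0.00219298, -0.00036238, -0.00134634,
        0.00015036]), 'joint_torque': array([ 4.67221034e-04, -5.16707754e+01, -3.68587911e+01,  1.91667277e-05,
        6.26313355e-03, -4.71789061e-07]), 'tool_pos': array([0.21067638, 0.64058141, 0.23005455]), 'tcp_rot': array([-0.49699412, -3.10165148,  0.0032055 ]), 'wrist_force': array([-0.43207325,  0.55818619,  0.03078463]), 'torque': array([-0.05125599,  0.01733603,  0.05159071]), 'width': 0.9972531593135489}
```

View pics/top0.png

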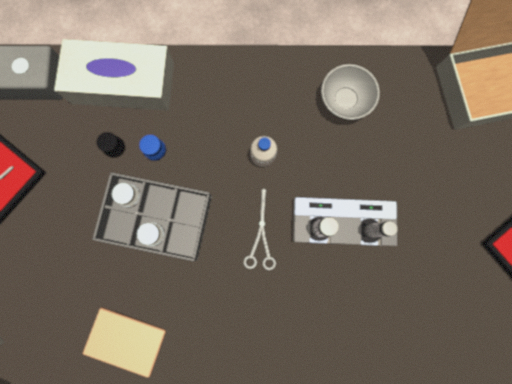

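View pics/scene0.png

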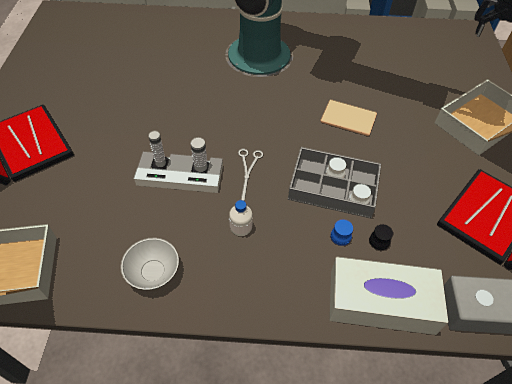

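Top view: the dock is at about (345,222). The stout handle is in the left (+y) bay with its top at (329,227), and the slim one is in the right bay with its top at (389,229). The crate is at (152,217), with jars in the cells at (123,194) and (148,234). The clamp is at (262,230) and the bottle at (264,150). The look-alikes are a black jar (110,145) and a blue jar (151,148), both outside the crate. The steel cylinders on the dock at (329,227) and (389,229) are the only things that could be the handles. Next, a close crop to check that and measure.

```bash
python3 - <<'E'
from h import *
i=cv2.imread("pics/top0.png"); 
a=cv2.resize(i[185:260,280:410],None,fx=6,fy=6,interpolation=cv2.INTER_CUBIC)[:, :780]
c=cv2.resize(i[168:266,85:220],None,fx=4,fy=4,interpolation=cv2.INTER_CUBIC)
cv2.imwrite("pics/dock.png",a)
cv2.imwrite("pics/crate.png",c)
E
```

```text
(no output)
```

View pics/dock.png

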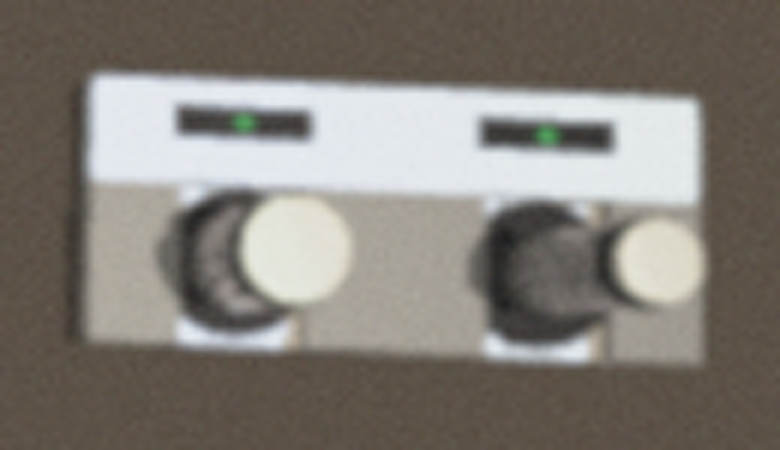

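View pics/crate.png

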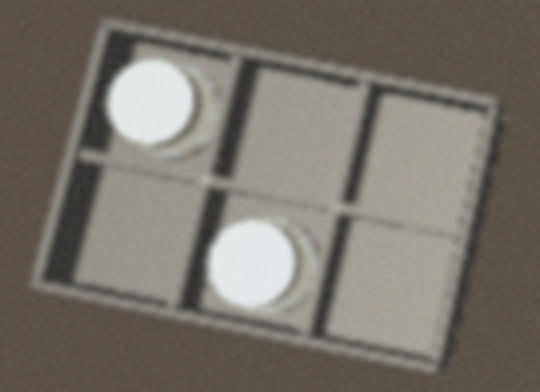

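The close crop confirms two handles. Stout is at the +y bay with its top at crop (297,249), and slim at the -y bay with its top at crop (658,261). The free crate cells are upper-middle, upper-right, lower-left and lower-right.

```bash
cat > geo.py <<'E'
from h import *
def P(xy,s,o,z): return pix2z("top",((xy[0]+.5)/s-.5+o[0],(xy[1]+.5)/s-.5+o[1]),z)
D=np.array([P(p,6,(280,185),.0295) for p in((92,75),(698,98),(703,365),(83,343))])
C=np.array([P(p,4,(85,168),.05) for p in((106,20),(497,99),(440,370),(34,287))])
st=P((297,249),6,(280,185),.119); sl=P((658,261),6,(280,185),.134)
def fit(M,W):  # rigid 2D fit
    m=M.mean(0);w=W.mean(0);U,_,V=np.linalg.svd((M-m).T@(W-w));R=V.T@np.diag([1,np.linalg.det(V.T@U.T)])@U.T
    return R,w-R@m
Md=np.array([(65,110),(65,-110),(-30,-110),(-30,110)])/1e3
Mc=np.array([(73.5,109),(73.5,-109),(-73.5,-109),(-73.5,109)])/1e3
Rd,td=fit(Md,D[:,:2]);Rc,tc=fit(Mc,C[:,:2])
E
python3 - <<'E'
from geo import *
np.set_printoptions(precision=4,suppress=True)
print("dock",td,np.degrees(np.arctan2(Rd[1,0],Rd[0,0])),np.abs((Md@Rd.T+td)-D[:,:2]).max())
print("crate",tc,np.degrees(np.arctan2(Rc[1,0],Rc[0,0])),np.abs((Mc@Rc.T+tc)-C[:,:2]).max())
print("seats",Rd@[0,.055]+td,Rd@[0,-.055]+td,"tops",st,sl)
for x in(.0355,-.0355):
  for y in(.071,0,-.071):
    p=Rc@[x,y]+tc;print("cell",x,y,p, "r",np.hypot(*p))
# measured through the scene cam too
for n,p in(("stout",[*(Rd@[0,.055]+td),.119]),("slim",[*(Rd@[0,-.055]+td),.134]),("cellTL",[*(Rc@[.0355,.071]+tc),.053])):print(n,proj("scene",p))
print("clamp pts",pix2z("top",(262,225),.0),pix2z("top",(264,190),0),pix2z("top",(250,262),0),pix2z("top",(269,263),0),"bottle",pix2z("top",(264,145),.1))
print(read_state()["tcp_rot"])
from scipy.spatial.transform import Rotation as R
print(R.from_rotvec(read_state()["tcp_rot"]).as_matrix())
E
```

```text
dock [ 0.5284 -0.1846] -2.2303619823058325 0.0010636669053559894
crate [0.5564 0.2267] -11.400880929572542 0.0024431299205917856
seats [ 0.5306 -0.1296] [ 0.5263 -0.2396] tops [ 0.5306 -0.1302  0.119 ] [ 0.5261 -0.2387  0.134 ]
cell 0.0355 0.071 [0.6052 0.2893] r 0.6707989477444466
cell 0.0355 0 [0.5912 0.2197] r 0.6306764807978306
cell 0.0355 -0.071 [0.5771 0.1501] r 0.5963358270035568
cell -0.0355 0.071 [0.5356 0.3033] r 0.6155404836045905
cell -0.0355 0 [0.5216 0.2337] r 0.5715519942163204
cell -0.0355 -0.071 [0.5075 0.1641] r 0.5334184822717829
stout [197.579  142.2049]
slim [153.7826 134.4516]
cellTL [361.2153 191.1564]
clamp pts [ 0.5392 -0.0063  0.    ] [ 0.6185 -0.0112  0.    ] [0.4579 0.0206 0.    ] [ 0.4557 -0.0213  0.    ] bottle [ 0.6951 -0.008   0.1   ]
[-0.497  -3.1017  0.0032]
[[-0.9499  0.3124 -0.0007]
 [ 0.3124  0.9499 -0.002 ]
 [ 0.     -0.0021 -1.    ]]
```

```bash
cat > plan.py <<'E'
from geo import *
import math,json
from scipy.spatial.transform import Rotation as R
def plan(x,y,z,yaw=None,open_=85,cap=.060):
    """rows to TCP x,y,z with tool y at world angle yaw (deg), tool kept pointing down"""
    s=read_state();p=s["tool_pos"].copy();M=R.from_rotvec(s["tcp_rot"]).as_matrix()
    a=math.degrees(math.atan2(M[1,1],M[0,1])); yaw=a if yaw is None else yaw
    tot=np.array([x,y,z])-p; dt=a-yaw
    n=max(1,math.ceil(np.linalg.norm(tot)/cap),math.ceil(abs(dt)/10)); rows=[]
    T=np.array([x,y,z])
    for k in range(n):
        ay=math.radians(a);ty=np.array([math.cos(ay),math.sin(ay),0]);tz=np.array([0,0,-1.]);tx=np.cross(ty,tz)
        B=np.c_[tx,ty,tz]; d=np.round(B.T@((T-p)/(n-k)),3); p=p+B@d
        t=round((a-yaw)/(n-k)/360,3); a-=t*360
        rows.append([*d.tolist(),t,open_])
    for k in range(0,n,5):print(json.dumps(rows[k:k+5]))
E
python3 - <<'E'
from plan import *
plan(.5306,-.130,.22,-2.2)
E
```

```text
[[-0.039, -0.045, 0.001, 0.015, 85], [-0.043, -0.041, 0.001, 0.015, 85], [-0.047, -0.037, 0.001, 0.015, 85], [-0.05, -0.033, 0.001, 0.015, 85], [-0.053, -0.028, 0.001, 0.015, 85]]
[[-0.055, -0.023, 0.001, 0.015, 85], [-0.057, -0.017, 0.001, 0.014, 85], [-0.058, -0.012, 0.0, 0.015, 85], [-0.059, -0.007, 0.001, 0.014, 85], [-0.06, -0.001, 0.0, 0.015, 85]]
[[-0.059, 0.004, 0.001, 0.014, 85], [-0.059, 0.009, 0.0, 0.015, 85], [-0.058, 0.015, 0.001, 0.014, 85], [-0.056, 0.02, 0.0, 0.015, 85]]
```

Call:
play_rows(
  motion=[
    [-0.039,-0.045,0.001,0.015,85],
    [-0.043,-0.041,0.001,0.015,85],
    [-0.047,-0.037,0.001,0.015,85],
    [-0.05,-0.033,0.001,0.015,85],
    [-0.053,-0.028,0.001,0.015,85],
  ],
)

```text
time: 0.72
tool_pos: [0.3256, 0.3634, 0.2258]
tcp_rot: [1.211, 2.899, -0.001]
wrist_force: [0.4, -0.1, 0.1]
width: 0.995
```

Call:
play_rows(
  motion=[
    [-0.055,-0.023,0.001,0.015,85],
    [-0.057,-0.017,0.001,0.014,85],
    [-0.058,-0.012,0.0,0.015,85],
    [-0.059,-0.007,0.001,0.014,85],
    [-0.06,-0.001,0.0,0.015,85],
  ],
)

```text
time: 1.35
tool_pos: [0.4396, 0.0885, 0.223]
tcp_rot: [-1.839, -2.547, -0.0]
wrist_force: [1.2, 1.0, -0.9]
width: 0.997
```

Call:
play_rows(
  motion=[
    [-0.059,0.004,0.001,0.014,85],
    [-0.059,0.009,0.0,0.015,85],
    [-0.058,0.015,0.001,0.014,85],
    [-0.056,0.02,0.0,0.015,85],
    [0,0,0,0,85],
  ],
)

```text
time: 1.98
tool_pos: [0.5312, -0.1333, 0.2206]
tcp_rot: [2.272, 2.169, -0.001]
wrist_force: [-1.2, 0.1, -0.9]
width: 0.998
```

```bash
python3 - <<'E'
from plan import *
i=snap("wrist","pics/w1.png")
s=read_state();print(s["tool_pos"],s["tcp_rot"],s["q"],s["time"])
c=camera_info("wrist");print(c)
plan(.5306,-.130,.0785,-2.2)
E
```

```text
[ 0.53034966 -0.13125901  0.2204744 ] [-2.26893617e+00 -2.17062541e+00  1.06090663e-03] [-2.88336025e-01  2.92231063e-02  1.89146717e+00  2.09245677e-04
  1.22260840e+00 -2.44126324e-01] 2.025
{'intrinsics': array([[297.31863964,   0.        , 255.27662857],
       [  0.        , 297.31863964, 193.6558663 ],
       [  0.        ,   0.        ,   1.        ]]), 'pose': array([[ 0.99905839, -0.04066544, -0.01512132,  0.53435259],
       [-0.04335898, -0.94809982, -0.31500274, -0.05107276],
       [-0.00152679,  0.31536177, -0.94897029,  0.36315426],
       [ 0.        ,  0.        ,  0.        ,  1.        ]])}
[[0.0, 0.0, 0.047, -0.0, 85], [0.001, 0.0, 0.047, -0.0, 85], [0.0, 0.0, 0.048, -0.001, 85]]
```

View pics/w1.png

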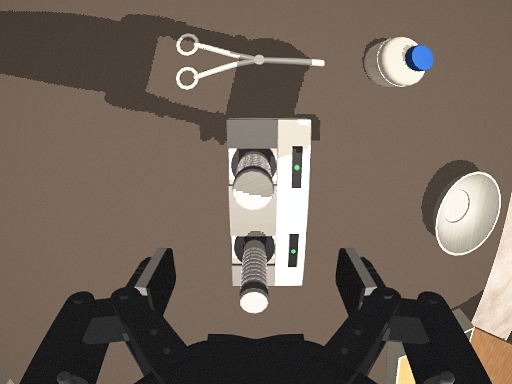

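The wrist view shows the stout top at about (254,187) and slim at about (254,301), both centred between the jaws at column 255. I'll project the estimates to check them.

```bash
python3 - <<'E'
from plan import *
c=camera_info("wrist");K=c["intrinsics"];T=c["pose"]
def wp(p):
    q=T[:3,:3].T@(np.array(p)-T[:3,3]);th=np.arctan2(np.hypot(q[0],q[1]),q[2]);f=q[:2]/np.hypot(q[0],q[1])*th
    return K[0,0]*f+K[:2,2]
print("stout",wp([.5306,-.130,.119]),"slim",wp([.5261,-.239,.134]), "tcp",wp(read_state()["tool_pos"]))
E
```

```text
stout [255.32983841 191.32312874] slim [255.53652024 302.62493445] tcp [254.72020102 250.64970339]
```

Call:
play_rows(
  motion=[
    [0.001,0,0.04,0,85],
    [0,0,0.02,0,85],
  ],
)

```text
time: 2.28
tool_pos: [0.5286, -0.1268, 0.159]
tcp_rot: [-2.263, -2.175, 0.002]
wrist_force: [-0.8, -0.1, -0.4]
width: 0.995
```

Call:
play_rows(
  motion=[
    [0,0,0,0,85],
  ],
)

```text
time: 2.4
tool_pos: [0.5281, -0.1267, 0.1589]
tcp_rot: [-2.261, -2.174, 0.004]
wrist_force: [0.7, -0.4, 0.2]
width: 0.995
```

```bash
python3 - <<'E'
from plan import *
plan(.5306,-.130,.079,-2.2)
E
```

```text
[[-0.002, 0.001, 0.04, -0.0, 85], [-0.001, 0.002, 0.04, -0.0, 85]]
```

Call:
play_rows(
  motion=[
    [-0.002,0.002,0.04,0,85],
    [-0.001,0.001,0.04,0,85],
    [0,0,0,0,85],
  ],
)

```text
time: 2.78
tool_pos: [0.5309, -0.1303, 0.0792]
tcp_rot: [-2.262, -2.173, 0.005]
wrist_force: [0.2, 0.1, -0.1]
width: 0.995
```

Call:
play_rows(
  motion=[
    [0,0,0,0,30],
    [0,0,0,0,30],
    [0,0,0,0,30],
    [0,0,0,0,30],
    [0,0,0,0,30],
  ],
  squeeze=70,
)

```text
time: 3.4
tool_pos: [0.5331, -0.1322, 0.0835]
tcp_rot: [-2.267, -2.175, 0.001]
wrist_force: [-5.4, 0.3, 9.4]
width: 0.409
```

```bash
python3 - <<'E'
from plan import *
s=read_state();print(s["tool_pos"],s["wrist_force"],s["width"]*85.4,s["q"])
M=R.from_rotvec(s["tcp_rot"]).as_matrix();print(M)
print("pull 75mm dir world",-Rd[:,0])
E
```

```text
[ 0.53307152 -0.13215951  0.08346324] [-5.42469753  0.29328446  9.44575229] 34.89372422021411 [-2.87972475e-01  1.67793000e-01  2.01287632e+00 -7.73077969e-04
  9.61431076e-01 -2.46332868e-01]
[[ 4.11851610e-02  9.99151309e-01 -6.66744212e-04]
 [ 9.99151411e-01 -4.11854746e-02 -4.63664463e-04]
 [-4.90731131e-04 -6.47082324e-04 -9.99999670e-01]]
pull 75mm dir world [-0.99924243  0.03891733]
```

Call:
play_rows(
  motion=[
    [0,0,-0.003,0,30],
    [0,-0.008,0,0,30],
    [0,-0.01,0,0,30],
    [0,-0.01,0,0,30],
  ],
  squeeze=100,
)

```text
time: 3.9
tool_pos: [0.5134, -0.1314, 0.0851]
tcp_rot: [2.258, 2.163, 0.019]
wrist_force: [17.0, -0.2, -19.0]
width: 0.4
```

Call:
play_rows(
  motion=[
    [0,-0.01,0,0,30],
    [0,-0.01,0,0,30],
    [0,-0.01,0,0,30],
    [0,-0.01,0,0,30],
    [0,-0.01,0,0,30],
  ],
)

```text
time: 4.53
tool_pos: [0.4547, -0.1286, 0.0844]
tcp_rot: [2.267, 2.175, -0.0]
wrist_force: [0.9, 0.7, -3.5]
width: 0.397
```

```bash
python3 - <<'E'
from plan import *
plan(.4547,-.1286,.17,None,30,cap=.045)
print()
import workcell
s=read_state
import plan as p
o=p.read_state
def fake():
    d=o(); d["tool_pos"]=np.array([.4547,-.1286,.17]); return d
p.read_state=fake
plan(.5356,.3033,.17,20,30,cap=.045)
E
```

```text
[[0.0, 0.0, -0.043, 0.0, 30], [0.0, 0.0, -0.043, 0.0, 30]]

[[0.043, 0.006, 0.0, -0.006, 30], [0.043, 0.008, 0.0, -0.006, 30], [0.043, 0.01, 0.0, -0.006, 30], [0.043, 0.011, 0.0, -0.006, 30], [0.042, 0.013, 0.0, -0.006, 30]]
[[0.042, 0.014, 0.0, -0.006, 30], [0.041, 0.016, 0.0, -0.007, 30], [0.04, 0.018, 0.0, -0.006, 30], [0.039, 0.019, 0.0, -0.007, 30], [0.039, 0.021, 0.0, -0.006, 30]]
```

Call:
play_rows(
  motion=[
    [0,0,-0.02,0,30],
    [0,0,-0.035,0,30],
    [0,0,-0.03,0,30],
    [0.02,0.003,0,0,30],
  ],
)

```text
time: 5.03
tool_pos: [0.4614, -0.1101, 0.1729]
tcp_rot: [2.264, 2.168, 0.005]
wrist_force: [-0.3, 0.6, -3.9]
width: 0.398
```

Call:
play_rows(
  motion=[
    [0.043,0.006,0,-0.006,30],
    [0.043,0.008,0,-0.006,30],
    [0.043,0.01,0,-0.006,30],
    [0.043,0.011,0,-0.006,30],
    [0.042,0.013,0,-0.006,30],
  ],
)

```text
time: 5.65
tool_pos: [0.4997, 0.1083, 0.1693]
tcp_rot: [2.05, 2.38, 0.0]
wrist_force: [0.4, -0.5, -3.6]
width: 0.395
```

Call:
play_rows(
  motion=[
    [0.042,0.014,0,-0.006,30],
    [0.041,0.016,0,-0.007,30],
    [0.04,0.018,0,-0.006,30],
    [0.03,0.015,0,-0.007,30],
    [0.02,0.01,0,-0.006,30],
  ],
)

```text
time: 6.28
tool_pos: [0.5341, 0.2932, 0.1691]
tcp_rot: [-1.8, -2.575, 0.001]
wrist_force: [0.5, 0.2, -3.5]
width: 0.399
```

Call:
play_rows(
  motion=[
    [0,0,0,0,30],
    [0,0,0,0,30],
  ],
)

```text
time: 6.52
tool_pos: [0.5339, 0.291, 0.169]
tcp_rot: [-1.803, -2.572, 0.002]
wrist_force: [0.1, -0.2, -4.5]
width: 0.395
```

```bash
python3 - <<'E'
from plan import *
snap("wrist","pics/w2.png")
s=read_state();print(s["tool_pos"],s["wrist_force"],s["width"]*85.4,s["q"],s["time"])
c=camera_info("wrist");K=c["intrinsics"];T=c["pose"]
def wp(p):
    q=T[:3,:3].T@(np.array(p)-T[:3,3]);th=np.arctan2(np.hypot(q[0],q[1]),q[2]);f=q[:2]/np.hypot(q[0],q[1])*th
    return K[0,0]*f+K[:2,2]
t=s["tool_pos"];print("expected top",wp(t+[0,0,.035]),"foot",wp(t-[0,0,.07]))
for x in(.0735,-.0735):
  for y in(.109,-.109):print(wp([*(Rc@[x,y]+tc),.05]).round())
plan(.5356,.3033,.17,None,30)
E
```

```text
[0.53398583 0.29079209 0.16904683] [-0.41230882 -0.34722043 -4.28654931] 33.93584038802018 [ 4.57979314e-01  1.85164188e-01  1.81757139e+00 -5.36063846e-04
  1.13985707e+00  1.10837430e-01] 6.575
expected top [255.27534167 288.75446806] foot [255.41251677 205.42380212]
[375. 200.]
[260. 341.]
[248. 117.]
[150. 290.]
[[0.011, 0.006, -0.001, 0.0, 30]]
```

View pics/w2.png

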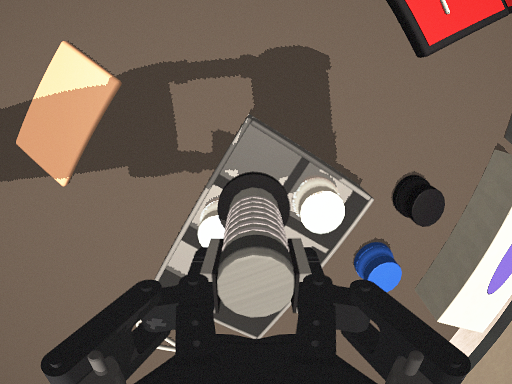

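The wrist view shows the foot centred at (254,202), against a predicted (255,205). The crate corners at (249,118) and (372,199) match the model, so the grasp and the calibration agree.

Call:
play_rows(
  motion=[
    [0.011,0.006,0,0,30],
    [0,0,0,0,30],
    [0,0,0.03,0,30],
    [0,0,0,0,30],
  ],
)

```text
time: 7.08
tool_pos: [0.5339, 0.303, 0.1365]
tcp_rot: [-1.802, -2.57, 0.009]
wrist_force: [-0.8, -0.4, -3.6]
width: 0.4
```

Call:
play_rows(
  motion=[
    [0,0,0.03,0,30],
    [0,0,0.018,0,30],
    [0,0,0.006,0,30],
    [0,0,0.004,0,30],
  ],
)

```text
time: 7.58
tool_pos: [0.5366, 0.3045, 0.0816]
tcp_rot: [1.803, 2.572, 0.001]
wrist_force: [0.9, -0.6, -3.6]
width: 0.399
```

Call:
play_rows(
  motion=[
    [0,0,0.002,0,30],
    [0,0,0.002,0,30],
    [0,0,0.001,0,30],
  ],
)

```text
time: 7.95
tool_pos: [0.5364, 0.3044, 0.0766]
tcp_rot: [1.803, 2.572, 0.001]
wrist_force: [-0.2, 0.2, -3.0]
width: 0.398
```

Call:
play_rows(
  motion=[
    [0,0,0.001,0,30],
    [0,0,0.001,0,30],
    [0,0,0,0,30],
  ],
)

```text
time: 8.32
tool_pos: [0.5364, 0.3044, 0.0749]
tcp_rot: [1.803, 2.573, 0.001]
wrist_force: [-0.7, -1.4, 0.1]
width: 0.396
```

Call:
play_rows(
  motion=[
    [0,0,0.001,0,30],
    [0,0,0.001,0,30],
    [0,0,0,0,30],
  ],
)

```text
time: 8.7
tool_pos: [0.5364, 0.3045, 0.0748]
tcp_rot: [1.803, 2.573, 0.001]
wrist_force: [-5.9, -2.3, 11.2]
width: 0.397
```

Floor contact (the force went from -3 to +11 N) at TCP 0.0748, as predicted. I'll relieve the load, release and go up.

Call:
play_rows(
  motion=[
    [0,0,-0.001,0,30],
    [0,0,0,0,45],
    [0,0,0,0,60],
    [0,0,0,0,85],
    [0,0,0,0,85],
  ],
)

```text
time: 9.32
tool_pos: [0.5362, 0.3043, 0.0731]
tcp_rot: [-1.803, -2.573, 0.0]
wrist_force: [-0.2, -0.5, -1.0]
width: 0.994
```

Call:
play_rows(
  motion=[
    [0,0,0,0,85],
    [0,0,0,0,85],
    [0,0,-0.02,0,85],
    [0,0,-0.04,0,85],
    [0,0,-0.05,0,85],
  ],
)

```text
time: 9.95
tool_pos: [0.5356, 0.304, 0.1847]
tcp_rot: [-1.803, -2.572, 0.002]
wrist_force: [0.2, 0.9, 0.5]
width: 0.995
```

```bash
python3 - <<'E'
from plan import *
s=read_state();print(s["tool_pos"],s["wrist_force"],s["width"]*85.4)
plan(.5261,-.239,.19,-2.2)
E
```

```text
[0.53561322 0.30404251 0.18468303] [0.21823253 0.86744777 0.46146317] 84.95803211451165
[[-0.051, -0.019, -0.001, 0.006, 85], [-0.051, -0.018, -0.0, 0.006, 85], [-0.052, -0.016, -0.001, 0.006, 85], [-0.053, -0.014, -0.0, 0.006, 85], [-0.053, -0.011, -0.001, 0.006, 85]]
[[-0.053, -0.01, -0.0, 0.006, 85], [-0.054, -0.007, -0.001, 0.006, 85], [-0.054, -0.005, -0.0, 0.007, 85], [-0.054, -0.003, -0.001, 0.006, 85], [-0.055, -0.002, -0.0, 0.007, 85]]
```

Call:
play_rows(
  motion=[
    [-0.051,-0.019,-0.001,0.006,85],
    [-0.051,-0.018,0,0.006,85],
    [-0.052,-0.016,-0.001,0.006,85],
    [-0.053,-0.014,0,0.006,85],
    [-0.053,-0.011,-0.001,0.006,85],
  ],
)

```text
time: 10.58
tool_pos: [0.5314, 0.0309, 0.1882]
tcp_rot: [2.037, 2.389, 0.003]
wrist_force: [-0.0, -0.6, 0.2]
width: 0.997
```

Call:
play_rows(
  motion=[
    [-0.053,-0.01,0,0.006,85],
    [-0.054,-0.007,-0.001,0.006,85],
    [-0.054,-0.005,0,0.007,85],
    [-0.054,-0.003,-0.001,0.006,85],
    [-0.055,-0.002,0,0.007,85],
  ],
)

```text
time: 11.2
tool_pos: [0.5266, -0.2412, 0.1904]
tcp_rot: [2.267, 2.172, 0.002]
wrist_force: [0.7, -0.6, 0.6]
width: 0.992
```

Call:
play_rows(
  motion=[
    [0,0,0,0,85],
    [0,0,0,0,85],
  ],
)

```text
time: 11.45
tool_pos: [0.5263, -0.2392, 0.1893]
tcp_rot: [2.267, 2.174, 0.001]
wrist_force: [-1.1, 0.1, 0.2]
width: 0.996
```

```bash
python3 - <<'E'
from plan import *
i=snap("top","pics/top1.png")
cv2.imwrite("pics/top1c.png",cv2.resize(i[150:270,80:300,::-1],None,fx=3.5,fy=3.5,interpolation=cv2.INTER_CUBIC))
s=read_state();print(s["tool_pos"],s["q"],proj("top",[.5356,.3033,.11]))
plan(.5261,-.239,.079,-2.2,cap=.04)
E
```

```text
[ 0.52634274 -0.23846785  0.18905414] [-4.68796699e-01  1.11640699e-01  1.86315249e+00  5.26814088e-04
  1.16625437e+00 -4.28080482e-01] [102.9505214  223.92833539]
[[-0.0, -0.0, 0.037, -0.0, 85], [-0.0, -0.0, 0.037, -0.0, 85], [-0.001, -0.0, 0.036, -0.0, 85]]
```

View pics/top1c.png

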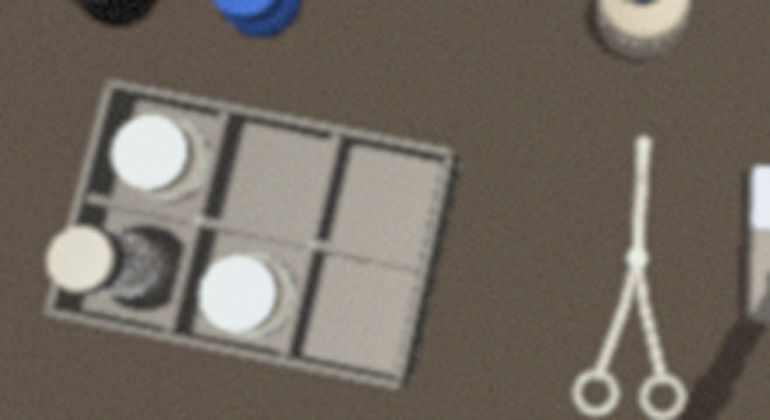

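The stout handle stands in the lower-left cell. Its top is at crop (81,259), which is full-frame (103,224) and equals the prediction. Jars, clamp and bottle have not moved. Now the slim handle.

Call:
play_rows(
  motion=[
    [-0.001,0,0.037,0,85],
    [0,0,0.037,0,85],
    [0,0,0.034,0,85],
    [0,0,0,0,85],
  ],
)

```text
time: 12.0
tool_pos: [0.5237, -0.2372, 0.0774]
tcp_rot: [-2.259, -2.173, 0.003]
wrist_force: [-0.4, -0.0, 0.6]
width: 0.996
```

Call:
play_rows(
  motion=[
    [0,0,0,0,22],
    [0,0,0,0,22],
    [0,0,0,0,22],
    [0,0,0,0,22],
    [0,0,0,0,22],
  ],
  squeeze=70,
)

```text
time: 12.62
tool_pos: [0.5266, -0.2406, 0.0818]
tcp_rot: [2.266, 2.174, 0.0]
wrist_force: [-2.3, -0.0, 6.4]
width: 0.313
```

Call:
play_rows(
  motion=[
    [0,0,-0.002,0,22],
    [0,0,0,0,22],
  ],
  squeeze=100,
)

```text
time: 12.88
tool_pos: [0.5261, -0.2402, 0.0822]
tcp_rot: [2.267, 2.175, 0.0]
wrist_force: [1.3, 0.3, -1.1]
width: 0.305
```

Call:
play_rows(
  motion=[
    [0,-0.008,0,0,22],
    [0,-0.01,0,0,22],
    [0,-0.01,0,0,22],
    [0,-0.01,0,0,22],
  ],
)

```text
time: 13.38
tool_pos: [0.4878, -0.2383, 0.0821]
tcp_rot: [-2.266, -2.175, 0.0]
wrist_force: [-0.6, -0.3, -1.7]
width: 0.304
```

Call:
play_rows(
  motion=[
    [0,-0.01,0,0,22],
    [0,-0.01,0,0,22],
    [0,-0.01,0,0,22],
    [0,-0.01,0,0,22],
    [0,0,0,0,22],
  ],
)

```text
time: 14.0
tool_pos: [0.4471, -0.2367, 0.0821]
tcp_rot: [-2.267, -2.174, 0.0]
wrist_force: [1.4, -0.6, -1.3]
width: 0.305
```

```bash
python3 - <<'E'
import plan as p
from plan import *
print("dock x,y",Rd.T@(read_state()["tool_pos"][:2]-td))
o=p.read_state
def fake():
    d=o(); d["tool_pos"]=d["tool_pos"]*[1,1,0]+[0,0,.165]; return d
p.read_state=fake
plan(.5075,.1641,.165,12,22,cap=.045)
E
```

```text
dock x,y [-0.07917057 -0.05526065]
[[0.04, 0.004, 0.0, -0.004, 22], [0.04, 0.005, 0.0, -0.004, 22], [0.04, 0.006, 0.0, -0.004, 22], [0.04, 0.008, 0.0, -0.004, 22], [0.04, 0.008, 0.0, -0.004, 22]]
[[0.039, 0.01, 0.0, -0.004, 22], [0.039, 0.01, 0.0, -0.004, 22], [0.039, 0.012, 0.0, -0.004, 22], [0.039, 0.012, 0.0, -0.004, 22], [0.038, 0.014, 0.0, -0.004, 22]]
```

Call:
play_rows(
  motion=[
    [0,0,-0.02,0,22],
    [0,0,-0.035,0,22],
    [0,0,-0.028,0,22],
  ],
)

```text
time: 14.38
tool_pos: [0.4488, -0.2371, 0.1666]
tcp_rot: [2.266, 2.174, 0.001]
wrist_force: [-0.0, 0.4, -2.0]
width: 0.305
```

Call:
play_rows(
  motion=[
    [0.04,0.004,0,-0.004,22],
    [0.04,0.005,0,-0.004,22],
    [0.04,0.006,0,-0.004,22],
    [0.04,0.008,0,-0.004,22],
    [0.04,0.008,0,-0.004,22],
  ],
)

```text
time: 15.0
tool_pos: [0.478, -0.0352, 0.1656]
tcp_rot: [2.124, 2.313, 0.001]
wrist_force: [0.6, -0.1, -1.2]
width: 0.306
```

Call:
play_rows(
  motion=[
    [0.039,0.01,0,-0.004,22],
    [0.039,0.01,0,-0.004,22],
    [0.039,0.012,0,-0.004,22],
    [0.039,0.012,0,-0.004,22],
    [0.038,0.014,0,-0.004,22],
  ],
)

```text
time: 15.62
tool_pos: [0.5092, 0.1652, 0.1654]
tcp_rot: [1.975, 2.443, 0.001]
wrist_force: [0.1, 0.2, -1.4]
width: 0.302
```

Call:
play_rows(
  motion=[
    [0,0,0,0,22],
    [0,0,0,0,22],
  ],
)

```text
time: 15.88
tool_pos: [0.5087, 0.1635, 0.1651]
tcp_rot: [-1.976, -2.443, 0.001]
wrist_force: [0.5, 0.1, -1.2]
width: 0.307
```

```bash
python3 - <<'E'
from plan import *
i=snap("wrist","pics/w3.png")
s=read_state();print(s["tool_pos"],s["wrist_force"],s["width"]*85.4,s["time"])
c=camera_info("wrist");K=c["intrinsics"];T=c["pose"]
def wp(p):
    q=T[:3,:3].T@(np.array(p)-T[:3,3]);th=np.arctan2(np.hypot(q[0],q[1]),q[2]);f=q[:2]/np.hypot(q[0],q[1])*th
    return K[0,0]*f+K[:2,2]
t=s["tool_pos"];print("exp foot",wp(t-[0,0,.064]),"cell floor",wp([.5075,.1641,.005]))
plan(.5075,.1641,.165,None,22)
E
```

```text
[0.5086441  0.16306015 0.16504265] [ 0.71116122 -0.25373935 -1.07457691] 25.98128884768013 15.925
exp foot [255.17500581 208.27953035] cell floor [254.40045973 173.98995823]
[[0.001, -0.001, 0.0, 0.0, 22]]
```

View pics/w3.png

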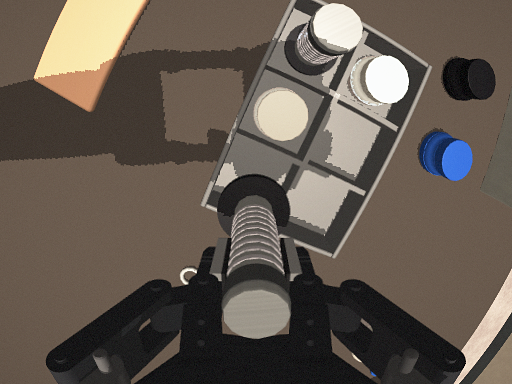

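The slim foot is at (254,205), within 3 px of the prediction, and the stout handle is standing in its cell. Lowering.

Call:
play_rows(
  motion=[
    [0.001,-0.001,0.025,0,22],
    [0,0,0.025,0,22],
    [0,0,0,0,22],
  ],
)

```text
time: 16.3
tool_pos: [0.5055, 0.1627, 0.1131]
tcp_rot: [-1.977, -2.438, 0.007]
wrist_force: [-0.6, -0.4, -2.1]
width: 0.304
```

Call:
play_rows(
  motion=[
    [0,0,0.02,0,22],
    [0,0,0.012,0,22],
    [0,0,0.005,0,22],
    [0,0,0,0,22],
  ],
)

```text
time: 16.8
tool_pos: [0.5077, 0.1642, 0.0784]
tcp_rot: [-1.977, -2.442, 0.0]
wrist_force: [-0.4, -0.1, -1.6]
width: 0.305
```

Call:
play_rows(
  motion=[
    [0,0,0.002,0,22],
    [0,0,0.002,0,22],
    [0,0,0.001,0,22],
    [0,0,0,0,22],
  ],
)

```text
time: 17.3
tool_pos: [0.5076, 0.1644, 0.0732]
tcp_rot: [-1.976, -2.442, 0.0]
wrist_force: [-0.4, -0.3, -2.4]
width: 0.298
```

Call:
play_rows(
  motion=[
    [0,0,0.001,0,22],
    [0,0,0.001,0,22],
    [0,0,0,0,22],
  ],
)

```text
time: 17.68
tool_pos: [0.5079, 0.1645, 0.0729]
tcp_rot: [-1.976, -2.442, -0.0]
wrist_force: [-4.5, -1.0, 9.8]
width: 0.303
```

On the floor. Release and retreat.

Call:
play_rows(
  motion=[
    [0,0,-0.001,0,22],
    [0,0,0,0,40],
    [0,0,0,0,60],
    [0,0,0,0,85],
    [0,0,0,0,85],
  ],
)

```text
time: 18.3
tool_pos: [0.5077, 0.1644, 0.0722]
tcp_rot: [-1.976, -2.442, 0.0]
wrist_force: [-0.1, -0.3, -0.1]
width: 0.994
```

Call:
play_rows(
  motion=[
    [0,0,0,0,85],
    [0,0,-0.02,0,85],
    [0,0,-0.04,0,85],
    [0,0,-0.05,0,85],
    [0,0,-0.02,0,85],
  ],
)

```text
time: 18.92
tool_pos: [0.5096, 0.1649, 0.2061]
tcp_rot: [1.974, 2.439, 0.007]
wrist_force: [-0.0, -0.4, 0.0]
width: 0.992
```

Call:
play_rows(
  motion=[
    [-0.05,0,0,0,85],
    [-0.05,0,0,0,85],
    [-0.05,0,0,0,85],
    [-0.05,0,0,0,85],
    [-0.05,0,0,0,85],
  ],
)

```text
time: 19.55
tool_pos: [0.56, -0.0817, 0.2024]
tcp_rot: [1.976, 2.442, 0.0]
wrist_force: [0.6, 0.1, 0.4]
width: 0.995
```

Call:
play_rows(
  motion=[
    [0,0,0,0,85],
    [0,0,0,0,85],
  ],
)

```text
time: 19.8
tool_pos: [0.5595, -0.0798, 0.202]
tcp_rot: [-1.977, -2.44, -0.0]
wrist_force: [-0.3, 0.8, -0.2]
width: 0.998
```

```bash
python3 - <<'E'
from plan import *
i=snap("top","pics/top2.png")
cv2.imwrite("pics/top2c.png",cv2.resize(i[130:290,80:300,::-1],None,fx=3.5,fy=3.5,interpolation=cv2.INTER_CUBIC))
print(read_state()["tool_pos"],(proj("top",[.5075,.1641,.125])-[80,130])*3.5,(proj("top",[.5356,.3033,.11])-[80,130])*3.5)
E
```

```text
[ 0.55943354 -0.07930689  0.20205815] [326.19699161 379.58314033] [ 80.3268249  328.74917387]
```

View pics/top2c.png

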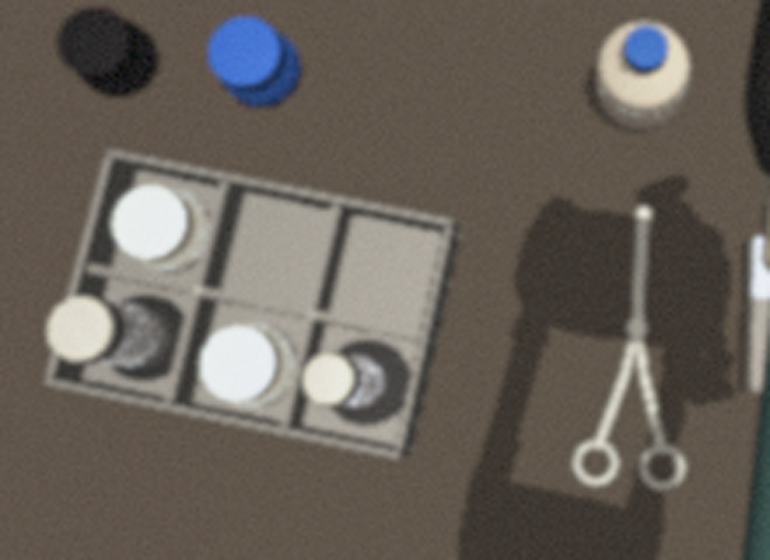

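Both handles stand upright. The slim top is at (327,380) against a predicted (326,380), and the stout top at (81,329) against (80,329). The jars, clamp and bottle are in place.

```bash
python3 -c "
from workcell import *
print(finish_job())"
```

```text
the job is handed in; nothing more can be done
None
```

I slid both battery handles straight out of the dock and stood each one upright in its own empty crate cell. The job was handed in at about 20 s of the 67 s allowed; `finish_job()` gives no verdict.

- **Placement:** the stout handle is in the crate's (-x, +y) cell and the slim one in the (-x, -y) cell. Both were lowered until the wrist force showed the floor (about 10–11 N), then released.
- **Last checks:** in the final top picture both handle tops are within 1 px of where upright, seated handles should appear. The jars, clamp and bottle looked unmoved. The gripper was open, clear of everything, with the wrist force near zero.
- **Small disagreements:** the tool drifted 2–4 mm sideways on some descents. I corrected one with a following move; the others settled or were within tolerance. While closing on the stout handle, it rose about 4 mm with about 9 N of load, which I relieved before pulling. Neither affected the result.

I viewed 8 pictures in all.

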